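# Open the bench combination lock and hold it up

## Robot

A 6-joint arm with a two-finger parallel gripper is mounted at the origin on the work surface. World frame = base frame: x ahead of the robot, y to its left, z up, the work surface at z = 0. Lengths are in m, angles in rad, forces in N, time in s.
With the tool pointing down it reaches from about 0.4 to 0.825 m from the base axis. Payload 7 kg.
Tool frame: the origin (TCP) lies between the finger pads, 19 mm behind the fingertips; this is the grasp point; z points along the fingers, y is the line along which they close (so a half turn about z gives the same grasp; the last joint's range is limited). The gripper opens to 88 mm and grips with 3 to 60 N. Pads are 19 mm wide; open, the fingers measure 130 mm over their backs; the gripper's body (78 mm by 193 mm) begins 47 mm behind the grasp point.
Start: joints at [0.288, 0.359, 0.012, 0, -1.224, -0.288], TCP at [0.675, -0, 0.245] pointing down, gripper open.
Joint ranges: [-3.07, 3.07], [-1.43, 2.12], [-1.02, 1.25], [-3.03, 1.67], [-3.05, -0], [-3.03, 3.03]. Speed limits (rad/s): [2.39, 2.39, 3.01, 3.14, 3.14, 3.14].

## Interface

Orientations are given as [roll, pitch, yaw] about the fixed x, y, z axes, in that order (R = Rz(yaw) Ry(pitch) Rx(roll)).
In Python, from station import get_state, grab_frame, calibration, job_done, find_in, mark_of gives the robot as it stands.
- The arm moves only by the shell command python3 -m handwheel 'ROWS' [OPENING] [FORCE]. ROWS is JSON, a list of rows, each an object with "delta_pos": the shift along the world's x, y, z in units of 30 mm (1.0 is 30 mm), a list of three; "dr": the turn, a rotation vector about the world's x, y, z in degrees, a list of three. In form: [{"delta_pos": [tx, ty, tz], "dr": [rx, ry, rz]}, ...]. A call has 1 to 10 rows; each row shifts and turns the commanded pose from where the row before left it; what a row does not reach is not made up. A row lasts 1/10 s, in which the tool goes at most 50 mm and 8.59 degrees, less where a joint would pass 70% of its speed; a pose out of reach is approached as far as the arm can. A call is refused whole if a number of a shift passes 1 or a number of a turn 8.59, either way. A call with a gripper value outside its range is refused whole. OPENING is the closure, from -1 (fully open) to 1 (shut), set as the call begins (- or left out, the last holds). The fingers move at their own pace and stop on an object; FORCE is the grip in N (left out, the last holds). Time passes only in rows, so rows that do not move let the fingers close. It gives the time, the measured TCP pose, the force, the opening and the grip force at its end, in the units of the state.
- get_state(): the state, without advancing time (a new reading comes with each control period).
- grab_frame(name): name is "scene" or "side" or "wrist"; returns the picture (480x640x3 uint8, red, green, blue); there is no depth.
- calibration(name): a dict with "fx", "fy", "cx", "cy" (pixels), "extrinsics" (4x4, takes a point from world to camera coordinates). Camera axes: x right, y down, z forward; pixel columns grow to the right and rows downward; lengths in m; the calibration is good to about 2 mm. A picture is of the moment at which its call begins: read the wrist's pose just before it. calibration takes no time and is no camera call; for the wrist camera it gives the pose at the moment of the call.
- job_done(): hands the job in; it is judged then, once.
Trained networks look in the newest picture that a camera, given by its name, has taken for a name from the list of things; names that differ only in an ending like _2 or _b are one class to them, and where a whole thing is asked for, a point or a joint stands for the part that bears it (a point fixed in the world has none). Each returns a list of dicts, best first, with "conf" (0 to 1); they miss things now and then, are a little off and sometimes report something else, mostly with a low value. They report only what shows in the picture. A call takes as long as a camera call. They do not tell look-alikes from the thing itself.
- find_in(camera, query): "location" ([column, row] in pixels, amid what is visible of it).
- mark_of(camera, query): "location" ([column, row] in pixels: a listed point, or the origin of a listed thing).
The state is a dict: "t": time; "q": joint angles; "qd": joint speeds; "joint_efforts": joint torques, N m; "eef_pos": TCP position; "ee_rot": TCP orientation; "force": force on the tool from outside, world axes, zero at the start; "moment": the same for the moment, N m; "width": finger opening in m; "gripper_force": force on a finger pad.
Only numpy, scipy, OpenCV 4.12 (cv2) and the standard library are available. Lean on these libraries where they do the work, as an engineer would, in place of code of your own. Each camera call takes 0.05 s, during which the arm holds its last target. There are 200 camera calls.

## Task

On the welding bench a combination padlock lies dial up in its dock, its shackle blocked by a sprung guard lever. Press the guard lever's pad down until its catch holds it and take your hand off it, then turn the dial clockwise until it clicks into its notch and the shackle jumps out a little, and draw the shackle fully open while the lock still lies in the dock. Then lift the lock by its open shackle well clear of the dock, a good 15 cm up, and finish while still holding it there, steady and open, without disturbing the other things on the bench.

Things in the scene. Friction and masses are not known exactly. Their poses are not given: they have to be found in the camera images.
- dock: Fixed grey steel dock, base plate 190 x 240 mm. Its pedestal's top, 65 mm high, is the lock's seat, ringed by steel walls (front 6 mm above the seat, others 12 mm). Origin on the bench under the seat's centre; the shackle points to its -x, y left, z up. In front, along y at x = -88 mm, runs the guard lever (hinge at y = -55, z = 60 mm); beyond its pad the catch post (y 103 to 117 mm, 52 mm high).
- lever (a joint): Angle of the sprung steel guard lever: 0 up (its upright tab blocks the shackle's crown), growing as pressed down; stop at 0.31. Pressed past about 0.28 the catch snaps over it and holds it at about 0.27 by itself; let go before that it springs back to 0. Takes 2 N at first, up to about 10 N at the catch.
- lever_pad (a point): Centre of the top face of the lever's press pad (28 mm x, 32 mm y), 130 mm from the hinge; in the dock frame at (-88, 75, 68) mm when up. It sinks 35 mm when caught, 40 mm at the stop, shifting some 3 mm towards the hinge.
- lock: Padlock lying loose on its back in the dock (1.5 mm play): aluminium body 60 (x) x 66 (y) x 28 (z) mm, about 0.33 kg in all. Origin at the centre of its underside, z up through the dial, shackle to -x; axes as the dock's while seated.
- shackle (a joint): How far the steel shackle is drawn out of the lock along the lock's -x (m): 0 locked; on finding the notch it springs to 0.005 by itself; fully open 0.018 (stop). It stays where it is left; drawing it on from 0.005 takes 1 to 3 N.
- shackle_grip (a point): Middle of the shackle's level U, moving with it; axes as the lock's. Bar 8 mm thick, 14 mm above the lock's underside; two straight legs along x, 40 mm over their outsides, 24 mm inside; crown's centre line 23 mm ahead (-x) of this point, lock body 23 mm behind it when locked. Held well with the fingers on the outsides of both legs (closing along y).
- dial_grip (a point): Point on the dial's vertical axis at the height to grip, 30.5 mm above the lock's top face. The black dial on the lock's top has a round skirt (48 mm wide, top 25 mm below this point) under an upright grip bar 44 mm long (along this point's x), 12 mm thick (along its y), its top 7 mm above this point.
- dial (a joint): Dial angle (rad), growing clockwise seen from above, no stops. The notch is hidden: it comes after 15 to 150 degrees of clockwise turn from the start and is about 20 degrees wide. Turning takes about 0.05 N m; at the notch the shackle jumps out 5 mm and the dial stands firm (it only slips on beyond 0.35 N m).
- anvil_disc: Dark round steel block, 100 mm across, 50 mm high, beside the dock, origin at its underside's centre. Leave alone.
- angle_offcut: Angle-steel offcut 200 mm long, 35 mm high, behind the dock, origin at its underside's centre, length along x. Leave alone.
- c_clamp: Steel C-clamp lying flat, about 170 x 110 mm, 20 mm high, left of the dock. Leave alone.
- tip_jar: Small jar 60 mm across, 70 mm high, behind the dock on the left. Leave alone.
- wire_brush: Hand brush, 200 mm long, lying far to the right. Leave alone.
- chipping_hammer: Hammer, 260 mm long, lying far to the left. Leave alone.
- plate_offcuts: Two small steel plates on each other, 90 x 80 mm, 12 mm high, in front of the dock. Leave alone.
Not all that is in view belongs to the job. Of the things like the lock, leave any that is purple or red; of the rest the smaller one is meant.

How it is judged:
By the outcome, as a careful person would: the job done as asked, in the order asked, and still so for the second after the job is handed in, while the arm keeps its last pose, push and grip.
It also fails if it takes over 64 s, if anything falls off the work surface, if the arm or the gripper's body presses on something with over 40 N, if the wrist force passes 120 N, or if a joint passes its speed limit or range.

## Working session

There is one attempt and no reset: what is moved stays moved. The work goes in short steps, Python scripts to look and compute and a shell command to move; the robot and the scene stay as the last step left them, time stands still between calls to the robot, and variables do not carry over. Pictures are saved under pics/ and viewed, at most 11 in all, crops included, and the job is handed in when it is done.

```bash
mkdir -p pics; cat > h.py <<'E'
import numpy as np, cv2
from station import *
def save(cam,name):
    im=grab_frame(cam); cv2.imwrite('pics/'+name,im[:,:,::-1]); return im
def ray(cam,px,c=None):
    c=c or calibration(cam); E=np.array(c['extrinsics']); R,t=E[:3,:3],E[:3,3]
    d=R.T@np.array([(px[0]-c['cx'])/c['fx'],(px[1]-c['cy'])/c['fy'],1]); return -R.T@t,d
def atz(cam,px,z,c=None):
    o,d=ray(cam,px,c); return o+d*(z-o[2])/d[2]
def proj(cam,P,c=None):
    c=c or calibration(cam); E=np.array(c['extrinsics']); p=E[:3,:3]@np.array(P)+E[:3,3]
    return np.array([c['fx']*p[0]/p[2]+c['cx'],c['fy']*p[1]/p[2]+c['cy']])
E
python3 - <<'E'
from h import *
a=save('scene','a.png');
Z=dict(lock=.065,dial_grip=.1235,shackle_grip=.079,lever_pad=.068,dock=0)
for n,z in Z.items():
    for r in mark_of('scene',n)[:4]: print(n,np.round(r['location']),round(r['conf'],2),np.round(atz('scene',r['location'],z),3))
b=save('side','b.png')
for n,z in Z.items():
    for r in mark_of('side',n)[:4]: print('side',n,np.round(r['location']),round(r['conf'],2),np.round(atz('side',r['location'],z),3))
cv2.imwrite('pics/ab.png',cv2.resize(np.vstack([a,b])[:,:,::-1],(400,600)))
print(get_state())
E
```

```text
lock [297. 236.] 0.77 [ 0.617 -0.032  0.065]
lock [390. 243.] 0.58 [0.41  0.161 0.065]
dial_grip [298. 228.] 0.74 [ 0.624 -0.017  0.123]
dial_grip [416. 268.] 0.66 [0.445 0.294 0.123]
dial_grip [398. 232.] 0.64 [0.4   0.172 0.123]
shackle_grip [434. 295.] 0.68 [0.443 0.372 0.079]
shackle_grip [405. 231.] 0.62 [0.353 0.161 0.079]
shackle_grip [314. 227.] 0.6 [ 0.563 -0.02   0.079]
lever_pad [336. 246.] 0.73 [0.55  0.07  0.068]
lever_pad [262. 279.] 0.62 [0.791 0.034 0.068]
dock [298. 251.] 0.91 [ 0.624 -0.023  0.   ]
dock [314. 228.] 0.28 [ 0.528 -0.064  0.   ]
side lock [306. 343.] 0.86 [ 0.455 -0.273  0.065]
side lock [226. 246.] 0.75 [0.359 0.085 0.065]
side lock [330. 262.] 0.68 [ 0.602 -0.064  0.065]
side lock [330. 246.] 0.66 [ 0.626 -0.013  0.065]
side dial_grip [330. 235.] 0.65 [ 0.617 -0.026  0.123]
side dial_grip [305. 331.] 0.57 [ 0.45  -0.275  0.123]
side dial_grip [228. 192.] 0.54 [0.41  0.231 0.123]
side dial_grip [226. 237.] 0.5 [0.36  0.064 0.124]
side shackle_grip [327. 362.] 0.86 [ 0.48  -0.341  0.079]
side shackle_grip [211. 250.] 0.48 [0.315 0.073 0.079]
side shack
[... 199 characters left out ...]
.   ]
{'t': 0.6, 'q': array([ 2.88120511e-01,  3.58600193e-01,  1.18930541e-02, -1.35427185e-05,
       -1.22407999e+00, -2.88101751e-01]), 'qd': array([ 3.40945484e-04,  9.55624434e-04, -6.18507831e-06, -4.08804615e-04,
       -1.85440441e-03, -1.84727335e-03]), 'joint_efforts': array([-4.22953071e-04, -5.81988394e+01,  2.93180698e+01,  6.99968487e+00,
        1.24106021e-02, -2.89451168e-05]), 'eef_pos': array([6.74979309e-01, 4.45335424e-07, 2.45355648e-01]), 'ee_rot': array([-3.14158746e+00,  1.48248249e-05, -1.57078217e+00]), 'force': array([0.9670852 , 0.58359104, 0.01286625]), 'moment': array([-0.02694985,  0.00424647, -0.00091969]), 'gripper_force': 0.0, 'width': 0.08817106554177241}
```

View pics/a.png

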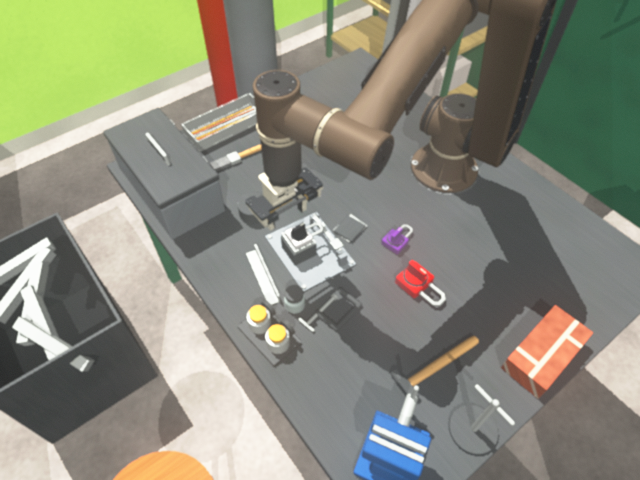

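View pics/b.png

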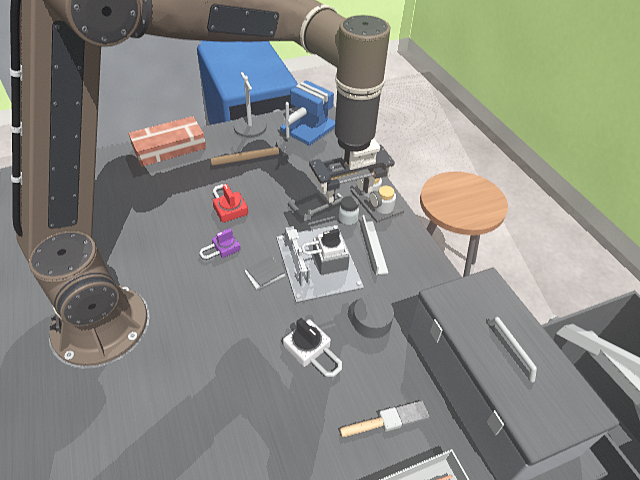

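Candidates (side view): purple (226,246) and red (230,203) are excluded. Of the two silver ones, the lock on the bench at (306,343) is larger and the one in the dock at (330,248) is smaller, so the dock one is meant. I'll confirm this with a crop and the wrist view.

```bash
python3 - <<'E'
from h import *
s=cv2.imread('pics/b.png')[200:400,200:410]; s=cv2.resize(s,None,fx=2.4,fy=2.4,interpolation=cv2.INTER_CUBIC)
w=save('wrist','w1.png')[:,:,::-1]
c=calibration('wrist'); np.save('c1.npy',c,allow_pickle=True)
for n,z in dict(lock=.065,dial_grip=.1235,shackle_grip=.079,lever_pad=.068,dock=0).items():
    for r in mark_of('wrist',n)[:3]: print(n,np.round(r['location']),round(r['conf'],2),np.round(atz('wrist',r['location'],z,c),4))
w=cv2.resize(w,(400,300)); v=np.zeros((480,504+400,3),np.uint8); v[:s.shape[0],:s.shape[1]]=s; v[:300,504:]=w
cv2.imwrite('pics/c1.png',cv2.resize(v,(800,425)))
print(np.round(np.linalg.inv(np.array(c['extrinsics'])),3))
E
```

```text
lock [375. 202.] 0.91 [ 0.6257 -0.0196  0.065 ]
dial_grip [386. 213.] 0.62 [ 0.6251 -0.0212  0.1235]
shackle_grip [437. 206.] 0.72 [ 0.5694 -0.0179  0.079 ]
lever_pad [453. 279.] 0.64 [0.5427 0.0599 0.068 ]
[[-1.    -0.     0.     0.675]
 [-0.     0.96   0.28  -0.077]
 [-0.     0.28  -0.96   0.385]
 [ 0.     0.     0.     1.   ]]
```

View pics/c1.png

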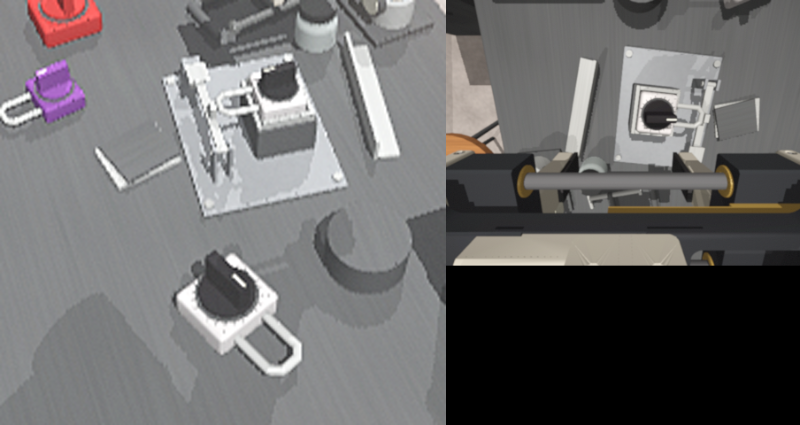

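The crop confirms it: the silver lock seated in the dock is clearly smaller than the bench one, and its bar points roughly along the dock's x. Next I'll turn the tool so the fingers close along the dock's y and look from above.

```bash
python3 -m handwheel '[{"delta_pos":[-0.35,0.07,0],"dr":[0,0,8.5]},{"delta_pos":[-0.35,0.07,0],"dr":[0,0,8.5]},{"delta_pos":[-0.35,0.07,0],"dr":[0,0,8.5]},{"delta_pos":[-0.35,0.07,0],"dr":[0,0,8.5]},{"delta_pos":[-0.35,0.07,0],"dr":[0,0,8.5]},{"delta_pos":[-0.35,0.07,0],"dr":[0,0,8.5]},{"delta_pos":[-0.35,0.07,0],"dr":[0,0,8.5]},{"delta_pos":[-0.35,0.07,0],"dr":[0,0,8.5]},{"delta_pos":[-0.35,0.07,0],"dr":[0,0,8.5]},{"delta_pos":[-0.35,0.07,0],"dr":[0,0,8.5]}]' 1 30
python3 -m handwheel '[{"delta_pos":[0,0,0],"dr":[0,0,0]},{"delta_pos":[0,0,0],"dr":[0,0,0]},{"delta_pos":[0,0,0],"dr":[0,0,0]}]'
python3 - <<'E'
from h import *
c=calibration('wrist'); w=save('wrist','w2.png')
for n,z in dict(lock=.065,dial_grip=.1235,shackle_grip=.079,lever_pad=.068,dock=0).items():
    for r in mark_of('wrist',n)[:3]: print(n,np.round(r['location']),round(r['conf'],2),np.round(atz('wrist',r['location'],z,c),4))
s=get_state();print(s['q'],s['ee_rot'],s['eef_pos'],s['force'],s['t'])
E
```

```text
t: 1.9
eef_pos: [0.5695, 0.021, 0.2455]
ee_rot: [-3.142, -0.0, -0.081]
force: [0.6, 0.1, -0.6]
width: 0.0132
gripper_force: 0.0
t: 2.2
eef_pos: [0.5704, 0.021, 0.2454]
ee_rot: [-3.142, -0.0, -0.09]
force: [-0.1, 0.6, 0.5]
width: 0.0002
gripper_force: 0.0
lock [362. 161.] 0.93 [ 0.6238 -0.0213  0.065 ]
lock [548. 267.] 0.81 [ 0.5003 -0.2049  0.065 ]
lock [143. 338.] 0.58 [0.4554 0.2295 0.065 ]
dial_grip [596. 300.] 0.83 [ 0.4925 -0.2095  0.1235]
dial_grip [100. 380.] 0.78 [0.4503 0.2401 0.1235]
dial_grip [367. 169.] 0.71 [ 0.6216 -0.0182  0.1235]
shackle_grip [614. 251.] 0.85 [ 0.5175 -0.2579  0.079 ]
shackle_grip [360. 219.] 0.84 [ 0.5716 -0.0141  0.079 ]
shackle_grip [ 76. 355.] 0.4 [0.4504 0.2957 0.079 ]
lever_pad [284. 247.] 0.94 [0.5468 0.0621 0.068 ]
[ 3.79535405e-01  1.88052140e-01 -2.23249308e-01 -5.73937278e-06
 -1.15972099e+00  1.10318495e+00] [ 3.14149543e+00  2.04212203e-04 -8.80782805e-02] [0.57014286 0.02092244 0.24520346] [-0.05876313  0.42444874 -0.02547756] 2.5
```

View pics/w2.png

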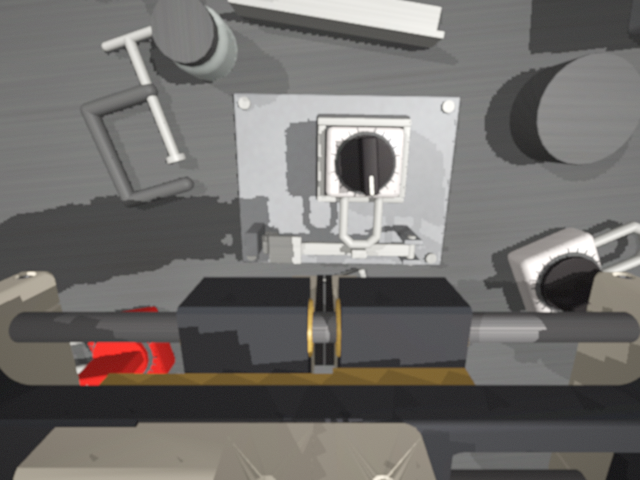

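The wrist picture shows the dock lock at (365,160) with its bar near-vertical and pointer at (372,185). The lever pad is at about (284,247), the catch post at (258,240), and the plate's corners at (235,94) and (459,97). Next I compute the dock yaw.

```bash
python3 - <<'E'
from h import *
c=calibration('wrist')
for p,q,z in [((235,94),(459,97),.008),((320,116),(410,117),.077),((258,265),(438,265),.008),((345,235),(342,198),.083)]:
    a,b=atz('wrist',p,z,c),atz('wrist',q,z,c); d=a-b; print(p,np.round(a,4),np.round(b,4),'len',round(np.hypot(*d[:2]),4),'ang',np.degrees(np.arctan2(-d[0],d[1])))
# fit pose
pts={'lock':(0,0,.065,362,161),'dg':(0,0,.1235,367,169),'sg':(-.053,0,.079,360,219),'pad':(-.088,.075,.068,284,247)}
cs={k:(v,) for k,v in pts.items()}
from scipy.optimize import least_squares
P=list(pts.values())+[(.095,.12,.006,235,94),(.095,-.12,.006,459,97)]
def f(x):
    C,S=np.cos(x[2]),np.sin(x[2]); r=[]
    for a,b,z,u,v in P: r+=list(proj('wrist',(x[0]+C*a-S*b,x[1]+S*a+C*b,z),c)-[u,v])
    return r
s=least_squares(f,[.62,-.02,-.1]); print(s.x,np.degrees(s.x[2]),np.round(s.fun,1))
C,S=np.cos(s.x[2]),np.sin(s.x[2])
for n,a,b in [('pad',-.088,.075),('pad-3',-.089,.072),('sg',-.053,0)]: print(n,s.x[0]+C*a-S*b,s.x[1]+S*a+C*b)
# bar
b=[atz('wrist',p,.1305,c) for p in [(368,138),(371,190)]];d=b[0]-b[1];print('bar',np.degrees(np.arctan2(d[1],d[0])),np.linalg.norm(d))
w=cv2.imread('pics/w2.png')[90:280,220:470]; cv2.imwrite('pics/w2c.png',cv2.resize(w,None,fx=3.1,fy=3.1,interpolation=cv2.INTER_CUBIC))
E
```

```text
(235, 94) [0.6996 0.1015 0.008 ] [ 0.6761 -0.1322  0.008 ] len 0.2349 ang -5.7462059762725834
(320, 116) [0.6657 0.0145 0.077 ] [ 0.658  -0.0634  0.077 ] len 0.0784 ang -5.638097165242832
(258, 265) [0.508  0.1049 0.008 ] [ 0.4888 -0.1117  0.008 ] len 0.2175 ang -5.065119756417884
(345, 235) [0.5581 0.0007 0.083 ] [0.5934 0.001  0.083 ] len 0.0353 ang 90.42549844795087
[ 0.61395935 -0.016008   -0.08296501] -4.753544799679148 [ -4.7  10.7  -2.4   9.7  -2.6  10.7  -2.6  13.7   3.  -20.   10.8 -24.2]
pad 0.53247727298798 0.06602657907598489
pad-3 0.5312321030207255 0.06311976780714619
sg 0.5611416464492427 -0.0116158944425298
bar 0.5186914735074415 0.03822823102685344
```

View pics/w2c.png

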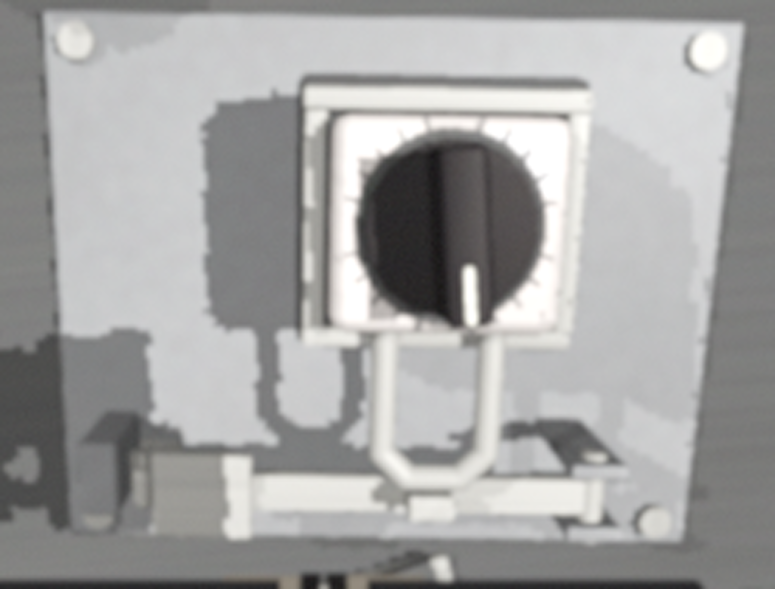

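```bash
python3 - <<'E'
from h import *
from scipy.optimize import least_squares
c=calibration('wrist')
P=[(0,0,.065,362,161),(0,0,.1235,367,169),(-.053,0,.079,360,219),(-.088,.075,.068,284,247),(-.080,0,.079,220+438/3.1,90+487/3.1),(-.088,.075,.068,281,250)]
for fixed in (0,1):
    def f(x):
        y=np.radians(-5.6) if fixed else x[2]
        C,S=np.cos(y),np.sin(y); r=[]
        for a,b,z,u,v in P: r+=list(proj('wrist',(x[0]+C*a-S*b,x[1]+S*a+C*b,z),c)-[u,v])
        return r
    s=least_squares(f,[.62,-.02,-.1]); print(s.x,np.degrees(s.x[2]),np.round(s.fun,1))
    y=np.radians(-5.6) if fixed else s.x[2]; C,S=np.cos(y),np.sin(y)
    for n,a,b in [('pad',-.088,.075),('sg',-.053,0)]: print(n,s.x[0]+C*a-S*b,s.x[1]+S*a+C*b)
E
```

```text
[ 0.62325351 -0.02033732 -0.10653018] -6.103729540786301 [-0.7  0.3  2.6 -3.   0.1  0.8 -1.6  3.  -2.5 -0.   1.4 -0. ]
pad 0.5437270420133034 0.06359444197442696
sg 0.5705539682395673 -0.014701892737043377
[ 0.62347574 -0.01994703 -0.1       ] -5.729577951308233 [-1.1  0.1  2.1 -3.2  0.2  0.6 -1.2  3.4 -2.2 -0.2  1.8  0.4]
pad 0.5432144432071606 0.06328232174487318
sg 0.5707286847245885 -0.01477513474533439
```

```bash
python3 -m handwheel '[{"delta_pos":[-0.15,0.23,-0.3],"dr":[0,0,-0.6]},{"delta_pos":[-0.15,0.23,-0.5],"dr":[0,0,0]},{"delta_pos":[-0.15,0.23,-0.6],"dr":[0,0,0]},{"delta_pos":[-0.15,0.23,-0.7],"dr":[0,0,0]},{"delta_pos":[-0.15,0.23,-0.7],"dr":[0,0,0]},{"delta_pos":[-0.15,0.22,-0.7],"dr":[0,0,0]},{"delta_pos":[0,0,-0.6],"dr":[0,0,0]},{"delta_pos":[0,0,-0.4],"dr":[0,0,0]},{"delta_pos":[0,0,-0.2],"dr":[0,0,0]},{"delta_pos":[0,0,0],"dr":[0,0,0]}]'
python3 - <<'E'
from h import *
w=save('wrist','w3.png');a=save('side','b3.png'); b=save('scene','a3.png')
for cam in ('side','scene'): print(proj(cam,(.5435,.0634,.068)),proj(cam,get_state()['eef_pos']-[0,0,.019]))
f=lambda im,c:cv2.resize(im[c[1]:c[1]+110,c[0]:c[0]+146,::-1],(400,300),interpolation=cv2.INTER_CUBIC)
cv2.imwrite('pics/m3.png',np.hstack([f(a,(220,180)),f(b,(265,195))]))
E
```

```text
t: 3.5
eef_pos: [0.5426, 0.062, 0.1037]
ee_rot: [3.141, 0.001, -0.098]
force: [0.4, -1.1, -0.1]
width: 0.0003
gripper_force: 0.0
[292.46032078 233.54761255] [292.54067131 229.36594456]
[335.79199967 243.30142139] [335.73068575 239.49906263]
```

View pics/m3.png

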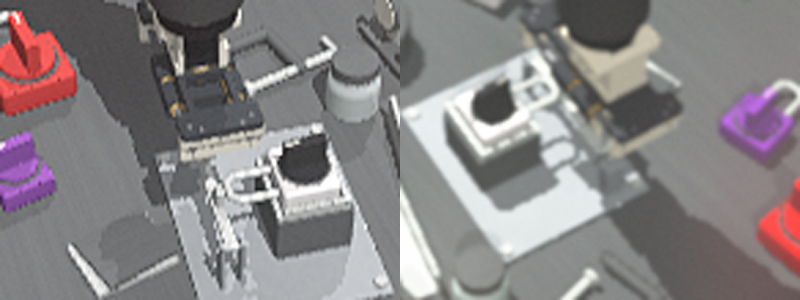

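The gripper hangs over the pad in both views and stays clear of the dial and lock. I'll press in steps and watch the force.

```bash
python3 -m handwheel '[{"delta_pos":[0,0,-0.4],"dr":[0,0,0]},{"delta_pos":[0,0,-0.3],"dr":[0,0,0]},{"delta_pos":[0,0,-0.2],"dr":[0,0,0]},{"delta_pos":[0,0,0],"dr":[0,0,0]}]'
python3 -m handwheel '[{"delta_pos":[0,0,-0.2],"dr":[0,0,0]},{"delta_pos":[0,0,-0.2],"dr":[0,0,0]},{"delta_pos":[0,0,-0.2],"dr":[0,0,0]},{"delta_pos":[0,0,0],"dr":[0,0,0]}]'
python3 -m handwheel '[{"delta_pos":[0,0,-0.1],"dr":[0,0,0]},{"delta_pos":[0,-0.05,-0.1],"dr":[0,0,0]},{"delta_pos":[0,0,0],"dr":[0,0,0]}]'
```

```text
t: 4.05
eef_pos: [0.5428, 0.062, 0.0764]
ee_rot: [3.141, 0.001, -0.098]
force: [-0.3, -0.6, 1.7]
width: 0.0003
gripper_force: 0.9
t: 4.45
eef_pos: [0.5434, 0.0614, 0.0606]
ee_rot: [3.141, -0.001, -0.097]
force: [-0.5, -3.6, 9.5]
width: 0.0005
gripper_force: 4.5
t: 4.75
eef_pos: [0.5433, 0.0607, 0.0532]
ee_rot: [-3.141, -0.001, -0.098]
force: [-0.5, 0.7, 3.8]
width: 0.0003
gripper_force: 1.6
```

```bash
python3 -m handwheel '[{"delta_pos":[0,0,-0.1],"dr":[0,0,0]},{"delta_pos":[0,0,-0.07],"dr":[0,0,0]},{"delta_pos":[0,0,0],"dr":[0,0,0]},{"delta_pos":[0,0,0],"dr":[0,0,0]}]'
```

```text
t: 5.15
eef_pos: [0.5435, 0.0605, 0.0501]
ee_rot: [3.141, -0.001, -0.097]
force: [-5.8, -1.0, 22.2]
width: 0.0002
gripper_force: 10.7
```

```bash
python3 -m handwheel '[{"delta_pos":[0,0,0.3],"dr":[0,0,0]},{"delta_pos":[0,0,0.6],"dr":[0,0,0]},{"delta_pos":[0,0,0.8],"dr":[0,0,0]},{"delta_pos":[0,0,0.8],"dr":[0,0,0]},{"delta_pos":[0.2,-0.3,0.9],"dr":[0,0,0]},{"delta_pos":[0.3,-0.4,0.8],"dr":[0,0,0]},{"delta_pos":[0.3,-0.4,0.7],"dr":[0,0,0]},{"delta_pos":[0.2,-0.3,0.6],"dr":[0,0,0]},{"delta_pos":[0,0,0.5],"dr":[0,0,0]},{"delta_pos":[0,0,0],"dr":[0,0,0]}]'
python3 -m handwheel '[{"delta_pos":[0,0,0],"dr":[0,0,0]},{"delta_pos":[0,0,0],"dr":[0,0,0]}]' -1
python3 - <<'E'
from h import *
w=save('wrist','w4.png')
c=calibration('wrist')
for n,z in dict(lock=.065,dial_grip=.1235,shackle_grip=.079,lever_pad=.033).items():
    for r in mark_of('wrist',n)[:1]: print(n,np.round(r['location']),round(r['conf'],2),np.round(atz('wrist',r['location'],z,c),4))
print(proj('wrist',(.5434,.0634,.068),c),proj('wrist',(.5434,.0604,.033),c))
cv2.imwrite('pics/w4c.png',cv2.resize(w[60:300,200:500,::-1],(750,600),interpolation=cv2.INTER_CUBIC))
E
```

```text
t: 6.15
eef_pos: [0.5737, 0.0183, 0.2297]
ee_rot: [-3.141, -0.002, -0.098]
force: [-0.7, 0.3, -0.8]
width: 0.0003
gripper_force: 0.0
t: 6.35
eef_pos: [0.5722, 0.0186, 0.227]
ee_rot: [3.141, 0.002, -0.098]
force: [-0.7, 0.2, -0.7]
width: 0.0113
gripper_force: 0.0
lock [360. 166.] 0.76 [ 0.6221 -0.0199  0.065 ]
dial_grip [ 89. 394.] 0.67 [0.4542 0.2367 0.1235]
shackle_grip [361. 222.] 0.83 [ 0.5741 -0.0161  0.079 ]
lever_pad [285. 248.] 0.97 [0.5423 0.0612 0.033 ]
[278.56769311 258.80026521] [285.69317501 247.05882525]
```

View pics/w4c.png

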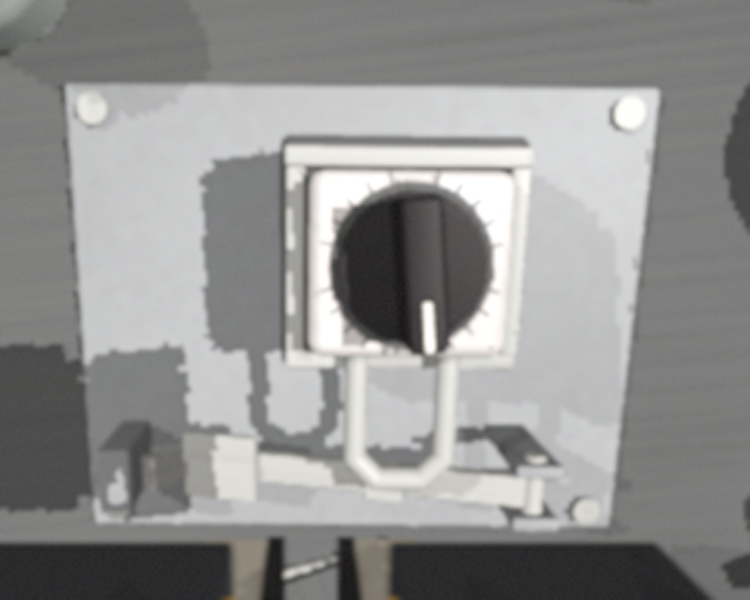

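The lever is caught: the pad sits at (285,248), which matches the predicted pressed position. Next I get the bar angle.

```bash
python3 - <<'E'
from h import *
c=calibration('wrist')
m=lambda x,y:(200+x/2.5,60+y/2.5)
for p,q in [((405,200),(406,330)),((442,200),(446,330))]:
    a,b=atz('wrist',m(*p),.1305,c),atz('wrist',m(*q),.1305,c);d=a-b;print(a,b,np.degrees(np.arctan2(d[1],d[0])))
print(get_state()['eef_pos'],get_state()['ee_rot'])
E
```

```text
[ 0.64549346 -0.01583599  0.1305    ] [ 0.60997583 -0.01379855  0.1305    ] -3.283130136818174
[ 0.6445111  -0.02588358  0.1305    ] [ 0.60886489 -0.02513932  0.1305    ] -1.196116857498456
[0.57274473 0.01867853 0.22770787] [ 3.14124802e+00  8.57382326e-04 -9.75372223e-02]
```

```bash
python3 -m handwheel '[{"delta_pos":[0.2,-0.15,0],"dr":[0,0,1.1]},{"delta_pos":[0.4,-0.3,0],"dr":[0,0,1.1]},{"delta_pos":[0.4,-0.3,-0.2],"dr":[0,0,1.2]},{"delta_pos":[0.4,-0.3,-0.3],"dr":[0,0,0]},{"delta_pos":[0.3,-0.24,-0.4],"dr":[0,0,0]},{"delta_pos":[0,0,-0.6],"dr":[0,0,0]},{"delta_pos":[0,0,-0.7],"dr":[0,0,0]},{"delta_pos":[0,0,-0.6],"dr":[0,0,0]},{"delta_pos":[0,0,-0.4],"dr":[0,0,0]},{"delta_pos":[0,0,-0.2],"dr":[0,0,0]}]' -1
python3 -m handwheel '[{"delta_pos":[0,0,0],"dr":[0,0,0]},{"delta_pos":[0,0,0],"dr":[0,0,0]}]'

```

```text
t: 7.6
eef_pos: [0.6233, -0.0204, 0.1243]
ee_rot: [3.141, 0.002, -0.039]
force: [-0.2, 0.1, 0.6]
width: 0.0878
gripper_force: 0.0
t: 7.8
eef_pos: [0.6245, -0.0201, 0.1268]
ee_rot: [3.142, -0.001, -0.038]
force: [-0.3, 0.3, -0.6]
width: 0.0877
gripper_force: 0.0
```

```bash
python3 -m handwheel '[{"delta_pos":[0,0,-0.08],"dr":[0,0,0]},{"delta_pos":[0,0,0],"dr":[0,0,0]},{"delta_pos":[0,0,0],"dr":[0,0,0]},{"delta_pos":[0,0,0],"dr":[0,0,0]},{"delta_pos":[0,0,0],"dr":[0,0,0]},{"delta_pos":[0,0,0],"dr":[0,0,0]},{"delta_pos":[0,0,0],"dr":[0,0,0]},{"delta_pos":[0,0,0],"dr":[0,0,0]},{"delta_pos":[0,0,0],"dr":[0,0,0]},{"delta_pos":[0,0,0],"dr":[0,0,0]}]' 1 20
python3 -c "
from h import *;s=get_state();print(s['moment'],s['force'],s['width'],s['q'])"
```

```text
t: 8.8
eef_pos: [0.624, -0.0201, 0.1239]
ee_rot: [-3.142, -0.0, -0.038]
force: [-0.5, 0.0, 0.9]
width: 0.0135
gripper_force: 0.1
[ 0.00084055 -0.02914079 -0.03094313] [-0.54892638  0.02678049  0.9388467 ] 0.013466158501309293 [ 2.80089167e-01  3.76258661e-01 -2.59309570e-01 -8.42891284e-05
 -9.35139045e-01  1.25239381e+00]
```

```bash
cat > m.py <<'E'
from h import *
s=get_state();print('M',np.round(s['moment'],3),'F',np.round(s['force'],1),'w',round(s['width'],4),'yaw',round(np.degrees(s['ee_rot'][2]),2),'q6',round(s['q'][5],2),s['t'])
E
python3 -m handwheel '[{"delta_pos":[0,0,0],"dr":[0,0,-4]},{"delta_pos":[0,0,0],"dr":[0,0,-4]},{"delta_pos":[0,0,0],"dr":[0,0,0]}]' >/dev/null; python3 m.py
python3 -m handwheel '[{"delta_pos":[0,0,0],"dr":[0,0,-3]},{"delta_pos":[0,0,0],"dr":[0,0,-3]},{"delta_pos":[0,0,0],"dr":[0,0,0]}]' >/dev/null; python3 m.py
```

```text
M [ 0.094 -0.015  0.023] F [0.4 1.3 0.6] w 0.0119 yaw -10.25 q6 1.11 9.1
M [-0.008 -0.027 -0.042] F [ 0.6 -0.1  0. ] w 0.0116 yaw -16.14 q6 1.01 9.4
```

```bash

python3 -m handwheel '[{"delta_pos":[0,0,0],"dr":[0,0,-3]},{"delta_pos":[0,0,0],"dr":[0,0,-3]},{"delta_pos":[0,0,0],"dr":[0,0,0]}]' >/dev/null; python3 m.py
python3 -m handwheel '[{"delta_pos":[0,0,0],"dr":[0,0,-3]},{"delta_pos":[0,0,0],"dr":[0,0,-3]},{"delta_pos":[0,0,0],"dr":[0,0,0]}]' >/dev/null; python3 m.py
python3 -m handwheel '[{"delta_pos":[0,0,0],"dr":[0,0,-3]},{"delta_pos":[0,0,0],"dr":[0,0,-3]},{"delta_pos":[0,0,0],"dr":[0,0,0]}]' >/dev/null; python3 m.py
```

```text
M [-0.057 -0.078 -0.085] F [0.8 0.5 0.5] w 0.012 yaw -22.1 q6 0.91 9.7
M [-0.102 -0.051 -0.035] F [ 0.7 -0.2  0.4] w 0.0123 yaw -28.07 q6 0.8 10.0
M [-0.157 -0.092 -0.003] F [0.  0.  0.4] w 0.012 yaw -34.06 q6 0.7 10.3
```

```bash

for i in 1; do :; done
python3 -m handwheel '[{"delta_pos":[0,0,0],"dr":[0,0,-3]},{"delta_pos":[0,0,0],"dr":[0,0,-3]},{"delta_pos":[0,0,0],"dr":[0,0,0]}]' >/dev/null; python3 m.py
python3 -m handwheel '[{"delta_pos":[0,0,0],"dr":[0,0,-3]},{"delta_pos":[0,0,0],"dr":[0,0,-3]},{"delta_pos":[0,0,0],"dr":[0,0,0]}]' >/dev/null; python3 m.py
python3 -m handwheel '[{"delta_pos":[0,0,0],"dr":[0,0,-3]},{"delta_pos":[0,0,0],"dr":[0,0,-3]},{"delta_pos":[0,0,0],"dr":[0,0,0]}]' >/dev/null; python3 m.py
```

```text
M [-0.172  0.006 -0.054] F [-0.1 -0.4  0.6] w 0.012 yaw -40.05 q6 0.59 10.6
M [-0.247  0.022  0.022] F [-0.4  0.4  0. ] w 0.012 yaw -46.04 q6 0.49 10.9
M [-0.297  0.103 -0.027] F [-0.4 -1.3  0. ] w 0.012 yaw -52.04 q6 0.38 11.2
```

```bash

python3 -m handwheel '[{"delta_pos":[0,0,0],"dr":[0,0,-3]},{"delta_pos":[0,0,0],"dr":[0,0,-3]},{"delta_pos":[0,0,0],"dr":[0,0,0]}]' >/dev/null; python3 m.py
python3 -m handwheel '[{"delta_pos":[0,0,0],"dr":[0,0,-3]},{"delta_pos":[0,0,0],"dr":[0,0,-3]},{"delta_pos":[0,0,0],"dr":[0,0,0]}]' >/dev/null; python3 m.py
python3 -m handwheel '[{"delta_pos":[0,0,0],"dr":[0,0,-3]},{"delta_pos":[0,0,0],"dr":[0,0,-3]},{"delta_pos":[0,0,0],"dr":[0,0,0]}]' >/dev/null; python3 m.py
```

```text
M [-0.234  0.178  0.025] F [-0.4 -0.6  0.2] w 0.0119 yaw -58.04 q6 0.28 11.5
M [-0.278  0.322 -0.093] F [-0.8 -1.2  0.7] w 0.0121 yaw -64.04 q6 0.17 11.8
M [-0.307  0.428 -0.005] F [-0.5 -0.9  1.4] w 0.0112 yaw -70.04 q6 0.07 12.1
```

```bash

python3 -m handwheel '[{"delta_pos":[0,0,0],"dr":[0,0,-3]},{"delta_pos":[0,0,0],"dr":[0,0,-3]},{"delta_pos":[0,0,0],"dr":[0,0,0]}]' >/dev/null; python3 m.py
python3 -m handwheel '[{"delta_pos":[0,0,0],"dr":[0,0,-3]},{"delta_pos":[0,0,0],"dr":[0,0,-3]},{"delta_pos":[0,0,0],"dr":[0,0,0]}]' >/dev/null; python3 m.py
python3 - <<'E'
from h import *
c=calibration('wrist'); w=save('wrist','w5.png')
for n,z in dict(lock=.065,shackle_grip=.079).items():
    for r in mark_of('wrist',n)[:2]: print(n,np.round(r['location']),round(r['conf'],2),np.round(atz('wrist',r['location'],z,c),4))
E
```

```text
M [-0.301  0.505 -0.01 ] F [-1.3 -1.3  1.3] w 0.012 yaw -76.04 q6 -0.04 12.4
M [-0.271  0.618 -0.014] F [-1.5 -1.   1.2] w 0.0116 yaw -82.04 q6 -0.14 12.7
lock [324. 267.] 0.6 [ 0.6237 -0.0194  0.065 ]
```

View pics/w5.png

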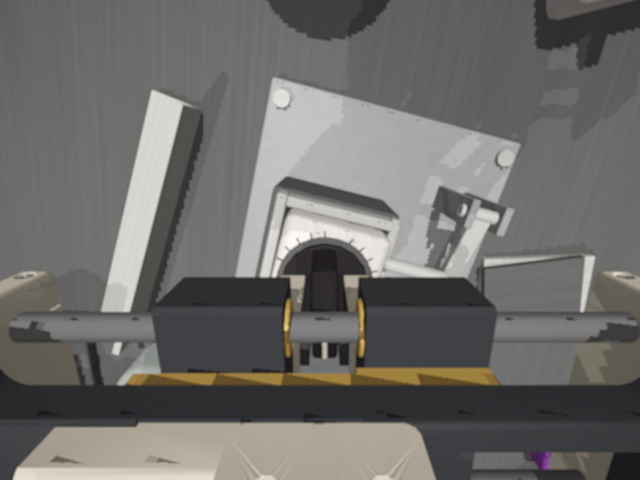

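The dial follows the gripper: the bar is at (325,280) with its pointer at (325,350), and one shackle leg shows at (415,268). Not popped yet as far as I can tell, so I carry on.

```bash

python3 -m handwheel '[{"delta_pos":[0,0,0],"dr":[0,0,-3]},{"delta_pos":[0,0,0],"dr":[0,0,-3]},{"delta_pos":[0,0,0],"dr":[0,0,0]}]' >/dev/null; python3 m.py
python3 -m handwheel '[{"delta_pos":[0,0,0],"dr":[0,0,-3]},{"delta_pos":[0,0,0],"dr":[0,0,-3]},{"delta_pos":[0,0,0],"dr":[0,0,0]}]' >/dev/null; python3 m.py
python3 -m handwheel '[{"delta_pos":[0,0,0],"dr":[0,0,-3]},{"delta_pos":[0,0,0],"dr":[0,0,-3]},{"delta_pos":[0,0,0],"dr":[0,0,0]}]' >/dev/null; python3 m.py
python3 -c "
from h import *
c=calibration('wrist');w=save('wrist','w6.png')
print(mark_of('wrist','shackle_grip')[:2]);print([proj('wrist',p,c) for p in [(.5707,-.0148,.079),(.5657,-.0143,.079)]])"
```

```text
M [-0.186  0.714 -0.031] F [-1.6 -0.6  1.8] w 0.0116 yaw -88.14 q6 -0.25 13.15
M [-0.166  0.819  0.004] F [-1.8  0.2  1.2] w 0.0114 yaw -94.09 q6 -0.35 13.45
M [0.059 0.685 0.058] F [-1.9 -0.4  1. ] w 0.012 yaw -100.06 q6 -0.46 13.75
[]
[array([414.56325279, 267.86394012]), array([423.08024713, 267.26291137])]
```

```bash

python3 -m handwheel '[{"delta_pos":[0,0,0],"dr":[0,0,-3]},{"delta_pos":[0,0,0],"dr":[0,0,-3]},{"delta_pos":[0,0,0],"dr":[0,0,0]}]' >/dev/null; python3 m.py
python3 -m handwheel '[{"delta_pos":[0,0,0],"dr":[0,0,-3]},{"delta_pos":[0,0,0],"dr":[0,0,-3]},{"delta_pos":[0,0,0],"dr":[0,0,0]}]' >/dev/null; python3 m.py
cat > rect.py <<'E'
from h import *
# rectify the plane z=.083 (shackle top) in dock frame: x -100..-20 mm, y -40..40, 0.5 mm px
import sys
def rect(im,cam,c):
    X,Y=np.meshgrid(np.arange(-.10,-.02,.0005),np.arange(.04,-.04,-.0005)); y=-.0995; C,S=np.cos(y),np.sin(y)
    P=np.stack([.6234+C*X-S*Y,-.0201+S*X+C*Y,np.full_like(X,.083),np.ones_like(X)],-1)@np.array(c['extrinsics']).T
    return cv2.remap(im,(c['fx']*P[...,0]/P[...,2]+c['cx']).astype(np.float32),(c['fy']*P[...,1]/P[...,2]+c['cy']).astype(np.float32),cv2.INTER_CUBIC)
E
python3 - <<'E'
from rect import *
side=calibration('side'); sc=calibration('scene')
import cv2
w=calibration('wrist'); wn=grab_frame('wrist'); s1=grab_frame('side'); a1=grab_frame('scene')
cv2.imwrite('pics/s7.png',s1[:,:,::-1]);cv2.imwrite('pics/a7.png',a1[:,:,::-1])
R=[rect(cv2.imread('pics/b.png'),'side',side),rect(s1[:,:,::-1],'side',side),rect(cv2.imread('pics/a.png'),'scene',sc),rect(a1[:,:,::-1],'scene',sc),rect(wn[:,:,::-1],'wrist',w)]
for r in R[:4]: print(r[76:85,0:80:3].mean((0,2)).astype(int))
print(R[4][50:110,0:90:6].mean(2)[::6].astype(int))
cv2.imwrite('pics/r7.png',cv2.resize(np.hstack(R),(800,160)))
E
```

```text
M [0.764 1.127 0.364] F [-1.9  3.2  3.1] w 0.012 yaw -106.08 q6 -0.56 14.15
M [1.027 1.353 0.348] F [-3.   3.6  3.1] w 0.012 yaw -112.06 q6 -0.67 14.45
[154 192 251 217 146  89 104 204 255 255 251 237 197 186 218 247 248 223
 197 193 204 213 218 229 227 178 131]
[232 197 171 148 144 178 199 191 175 164 192 231 244 225 166 109 106 119
 122 125 126 127 129 129 128 126 126]
[136 135 140 155 181 213 238 251 254 252 247 241 238 240 245 249 247 236
 211 178 154 150 164 185 205 217 222]
[135 135 138 147 163 184 205 221 231 238 245 248 249 245 239 233 228 221
 212 197 178 165 167 182 201 214 220]
[[112 113 114 180 179 175 161 197 217 213 196 198 197 202 205]
 [113 113 112 182 180 168 198 219 211 174 124  92 144 172 170]
 [112 113 112 182 181 163 205 207 166 135 126  88 182 181 183]
 [111 114 111 179 179 162 207 205 147 140 115  87 178 183 182]
 [112 113 111 180 182 161 207 205 131 139 109  92 173 182 181]
 [113 113 112 181 181 172 208 204 102 140 102 105 108 181 177]
 [111 113 110 179 177 172 210 201  95 136  94 111 110 110 112]
 [112 114 109 182 181 174 207 207 164  98  94 113 152 112 114]
 [112 114 109 182 180 181 176 208 206 155  99 109 182 182 181]
 [114 113 112 182 181 182 173 182 210 205 202 201 197 197 193]]
```

View pics/r7.png

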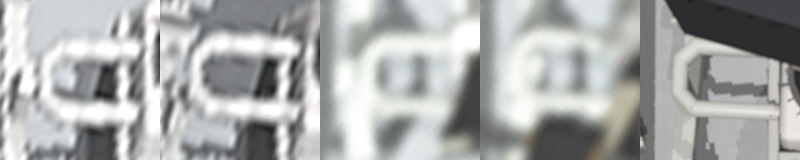

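The shackle popped: in the rectified side view its crown moved from column 40 to column 30 (about 5 mm out), and the moment jumped to 0.36. I'll relax the twist and release.

```bash

python3 -m handwheel '[{"delta_pos":[0,0,0],"dr":[0,0,2]},{"delta_pos":[0,0,0],"dr":[0,0,2]},{"delta_pos":[0,0,0],"dr":[0,0,0]}]' >/dev/null; python3 m.py
python3 -m handwheel '[{"delta_pos":[0,0,0],"dr":[0,0,2]},{"delta_pos":[0,0,0],"dr":[0,0,0]}]' >/dev/null; python3 m.py
```

```text
M [1.271 1.428 0.081] F [-4.1  4.   3.1] w 0.0121 yaw -107.98 q6 -0.59 14.9
M [0.841 1.07  0.084] F [-2.5  2.1  2. ] w 0.0121 yaw -106.05 q6 -0.56 15.1
```

```bash

python3 -m handwheel '[{"delta_pos":[0,0,0],"dr":[0,0,0]},{"delta_pos":[0,0,0],"dr":[0,0,0]},{"delta_pos":[0,0,0],"dr":[0,0,0]},{"delta_pos":[0,0,0],"dr":[0,0,0]},{"delta_pos":[0,0,0],"dr":[0,0,0]},{"delta_pos":[0,0,0.2],"dr":[0,0,0]},{"delta_pos":[0,0,0.5],"dr":[0,0,0]},{"delta_pos":[0,0,0.7],"dr":[0,0,0]},{"delta_pos":[0,0,0.8],"dr":[0,0,3]},{"delta_pos":[0,0,0.6],"dr":[0,0,6]}]' -1
python3 -m handwheel '[{"delta_pos":[-0.1,0,0],"dr":[0,0,8]},{"delta_pos":[-0.15,0,0],"dr":[0,0,8.5]},{"delta_pos":[-0.2,0,0],"dr":[0,0,8.5]},{"delta_pos":[-0.2,0.05,0],"dr":[0,0,8.5]},{"delta_pos":[-0.2,0.05,0],"dr":[0,0,8.5]},{"delta_pos":[-0.2,0.05,0],"dr":[0,0,8.5]},{"delta_pos":[-0.2,0.05,0],"dr":[0,0,8.5]},{"delta_pos":[-0.2,0,0],"dr":[0,0,8.5]},{"delta_pos":[-0.2,0,0],"dr":[0,0,8.5]},{"delta_pos":[-0.2,0,0],"dr":[0,0,8.5]}]'
python3 -m handwheel '[{"delta_pos":[-0.1,0,0],"dr":[0,0,5]},{"delta_pos":[0,0,0],"dr":[0,0,2]},{"delta_pos":[0,0,0],"dr":[0,0,0]},{"delta_pos":[0,0,0],"dr":[0,0,0]}]'
python3 - <<'E'
from rect import *
c=calibration('wrist'); w=save('wrist','w8.png')
for n,z in dict(lock=.065,dial_grip=.1235,shackle_grip=.079,lever_pad=.033).items():
    for r in mark_of('wrist',n)[:2]: print(n,np.round(r['location']),round(r['conf'],2),np.round(atz('wrist',r['location'],z,c),4))
cv2.imwrite('pics/r8.png',np.hstack([cv2.resize(w[100:340,200:480,::-1],(467,400)),cv2.resize(rect(w[:,:,::-1],'wrist',c),(333,400))]))
E
python3 m.py
```

```text
t: 16.1
eef_pos: [0.6244, -0.0202, 0.2099]
ee_rot: [-3.14, 0.0, -1.694]
force: [-0.6, 0.4, 0.1]
width: 0.0849
gripper_force: 0.0
t: 17.1
eef_pos: [0.5683, -0.0141, 0.2084]
ee_rot: [-3.141, -0.001, -0.215]
force: [-0.0, 0.6, 0.3]
width: 0.0873
gripper_force: 0.0
t: 17.5
eef_pos: [0.5656, -0.0141, 0.2082]
ee_rot: [-3.141, -0.0, -0.101]
force: [0.1, -0.8, -0.3]
width: 0.0878
gripper_force: 0.0
lock [323. 159.] 0.88 [ 0.6259 -0.0205  0.065 ]
lock [540. 278.] 0.86 [ 0.5001 -0.2083  0.065 ]
dial_grip [322. 170.] 0.59 [ 0.6224 -0.0201  0.1235]
shackle_grip [320. 230.] 0.64 [ 0.5694 -0.0127  0.079 ]
shackle_grip [616. 261.] 0.58 [ 0.5168 -0.2623  0.079 ]
lever_pad [249. 251.] 0.56 [0.543  0.0615 0.033 ]
lever_pad [321. 233.] 0.54 [ 0.5544 -0.0112  0.033 ]
M [-0.144  0.03   0.031] F [-0.4 -0.1  0.7] w 0.0877 yaw -5.73 q6 1.15 17.75
```

View pics/r8.png

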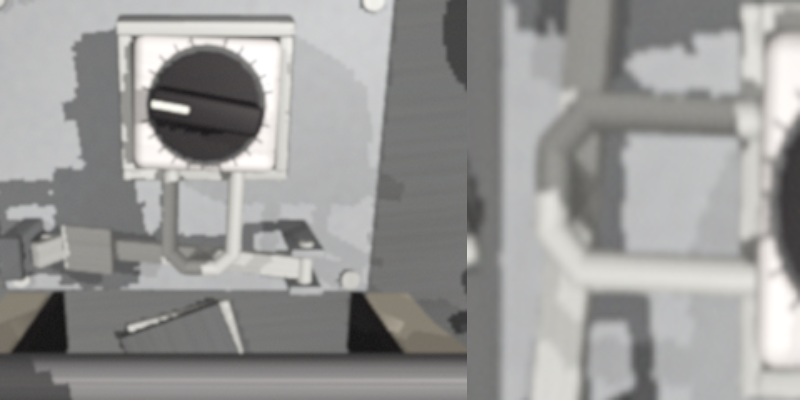

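The shackle is out, with its crown at (195,268) in the crop. Its legs are about 2 mm left of my model, and the lever is still caught. I descend over the legs with a small y correction.

```bash

python3 -m handwheel '[{"delta_pos":[0,0.05,-0.3],"dr":[0,0,0]},{"delta_pos":[0,0,-0.6],"dr":[0,0,0]},{"delta_pos":[0,0,-0.8],"dr":[0,0,0]},{"delta_pos":[0,0,-0.8],"dr":[0,0,0]},{"delta_pos":[0,0,-0.7],"dr":[0,0,0]},{"delta_pos":[0,0,-0.5],"dr":[0,0,0]},{"delta_pos":[0,0,-0.3],"dr":[0,0,0]},{"delta_pos":[0,0,-0.2],"dr":[0,0,0]},{"delta_pos":[0,0,0],"dr":[0,0,0]},{"delta_pos":[0,0,0],"dr":[0,0,0]}]'; python3 m.py
```

```text
t: 18.75
eef_pos: [0.5659, -0.0125, 0.0823]
ee_rot: [-3.141, -0.001, -0.099]
force: [-0.2, 0.3, 0.1]
width: 0.0878
gripper_force: 0.0
M [-0.089  0.076 -0.037] F [-0.2  0.3  0.1] w 0.0878 yaw -5.69 q6 1.15 18.75
```

```bash

python3 -m handwheel '[{"delta_pos":[0,0,-0.08],"dr":[0,0,0]},{"delta_pos":[0,0,0],"dr":[0,0,0]},{"delta_pos":[0,0,0],"dr":[0,0,0]},{"delta_pos":[0,0,0],"dr":[0,0,0]},{"delta_pos":[0,0,0],"dr":[0,0,0]},{"delta_pos":[0,0,0],"dr":[0,0,0]},{"delta_pos":[0,0,0],"dr":[0,0,0]},{"delta_pos":[0,0,0],"dr":[0,0,0]}]' 1 40; python3 m.py
```

```text
t: 19.55
eef_pos: [0.5655, -0.0126, 0.0795]
ee_rot: [3.142, 0.0, -0.1]
force: [-0.5, 1.6, 0.8]
width: 0.0389
gripper_force: 39.9
M [-0.044  0.171 -0.034] F [-0.5  1.6  0.8] w 0.0389 yaw -5.7 q6 1.15 19.55
```

Both legs are gripped at 39 mm. I draw along the dock's -x until it meets the stop.

```bash

python3 -m handwheel '[{"delta_pos":[-0.08,0.008,0],"dr":[0,0,0]},{"delta_pos":[-0.08,0.008,0],"dr":[0,0,0]},{"delta_pos":[-0.08,0.008,0],"dr":[0,0,0]},{"delta_pos":[-0.08,0.008,0],"dr":[0,0,0]},{"delta_pos":[0,0,0],"dr":[0,0,0]}]'; python3 m.py
python3 -m handwheel '[{"delta_pos":[-0.05,0.005,0],"dr":[0,0,0]},{"delta_pos":[-0.05,0.005,0],"dr":[0,0,0]},{"delta_pos":[0,0,0],"dr":[0,0,0]}]'; python3 m.py
```

```text
t: 20.05
eef_pos: [0.5554, -0.0115, 0.0795]
ee_rot: [-3.141, 0.0, -0.099]
force: [0.5, 2.2, 0.7]
width: 0.0386
gripper_force: 39.9
M [0.537 0.258 0.074] F [0.5 2.2 0.7] w 0.0386 yaw -5.69 q6 1.14 20.05
t: 20.35
eef_pos: [0.5527, -0.0113, 0.0795]
ee_rot: [-3.142, 0.0, -0.099]
force: [0.8, 1.6, -0.6]
width: 0.0382
gripper_force: 39.9
M [ 0.329 -0.102  0.054] F [ 0.8  1.6 -0.6] w 0.0382 yaw -5.7 q6 1.14 20.35
```

```bash

python3 -m handwheel '[{"delta_pos":[-0.05,0.005,0],"dr":[0,0,0]},{"delta_pos":[0,0,0],"dr":[0,0,0]}]'; python3 m.py
python3 -m handwheel '[{"delta_pos":[-0.05,0.005,0],"dr":[0,0,0]},{"delta_pos":[0,0,0],"dr":[0,0,0]}]'; python3 m.py
python3 -m handwheel '[{"delta_pos":[-0.05,0.005,0],"dr":[0,0,0]},{"delta_pos":[0,0,0],"dr":[0,0,0]}]'; python3 m.py
```

```text
t: 20.55
eef_pos: [0.5518, -0.0113, 0.0795]
ee_rot: [-3.142, -0.001, -0.099]
force: [3.4, -0.3, -1.4]
width: 0.0386
gripper_force: 39.9
M [-0.362 -1.071  0.064] F [ 3.4 -0.3 -1.4] w 0.0386 yaw -5.69 q6 1.14 20.55
t: 20.75
eef_pos: [0.5516, -0.0111, 0.0799]
ee_rot: [-3.141, -0.003, -0.099]
force: [6.8, -2.8, -4.0]
width: 0.0385
gripper_force: 39.9
M [-1.23  -2.614  0.148] F [ 6.8 -2.8 -4. ] w 0.0385 yaw -5.67 q6 1.14 20.75
t: 20.95
eef_pos: [0.5515, -0.011, 0.0803]
ee_rot: [-3.141, -0.006, -0.098]
force: [11.8, -6.2, -6.7]
width: 0.0384
gripper_force: 39.9
M [-1.95  -4.145  0.154] F [11.8 -6.2 -6.7] w 0.0384 yaw -5.64 q6 1.13 20.95
```

It's at the stop: 14 mm of travel, force rising to 12 N with no further motion. I relax the overpull slightly, firm up the grip and lift gently.

```bash

python3 -m handwheel '[{"delta_pos":[0.06,-0.006,0],"dr":[0,0,0]},{"delta_pos":[0,0,0],"dr":[0,0,0]},{"delta_pos":[0,0,0],"dr":[0,0,0]}]' - 58; python3 m.py
python3 -m handwheel '[{"delta_pos":[0.02,0,0.05],"dr":[0,0,0]},{"delta_pos":[0,0,0.1],"dr":[0,0,0]},{"delta_pos":[0,0,0.15],"dr":[0,0,0]},{"delta_pos":[0,0,0.15],"dr":[0,0,0]},{"delta_pos":[0,0,0.15],"dr":[0,0,0]},{"delta_pos":[0,0,0.15],"dr":[0,0,0]}]'; python3 m.py
```

```text
t: 21.25
eef_pos: [0.5517, -0.0111, 0.0799]
ee_rot: [-3.141, -0.003, -0.099]
force: [6.1, -2.1, -2.8]
width: 0.0386
gripper_force: 57.9
M [-0.894 -2.186  0.049] F [ 6.1 -2.1 -2.8] w 0.0386 yaw -5.67 q6 1.14 21.25
t: 21.85
eef_pos: [0.5499, -0.0113, 0.1019]
ee_rot: [3.141, 0.002, -0.1]
force: [-0.3, 0.5, -3.3]
width: 0.0385
gripper_force: 57.9
M [-0.065  0.291  0.049] F [-0.3  0.5 -3.3] w 0.0385 yaw -5.72 q6 1.14 21.85
```

Now the lock's weight (3.3 N) hangs freely. Lift on.

```bash

python3 -m handwheel '[{"delta_pos":[0,0,0.2],"dr":[0,0,0]},{"delta_pos":[0,0,0.3],"dr":[0,0,0]},{"delta_pos":[0,0,0.35],"dr":[0,0,0]},{"delta_pos":[0,0,0.35],"dr":[0,0,0]},{"delta_pos":[0,0,0.35],"dr":[0,0,0]},{"delta_pos":[0,0,0.35],"dr":[0,0,0]},{"delta_pos":[0,0,0.35],"dr":[0,0,0]},{"delta_pos":[0,0,0.35],"dr":[0,0,0]},{"delta_pos":[0,0,0.35],"dr":[0,0,0]},{"delta_pos":[0,0,0.35],"dr":[0,0,0]}]' >/dev/null
python3 -m handwheel '[{"delta_pos":[0,0,0.35],"dr":[0,0,0]},{"delta_pos":[0,0,0.35],"dr":[0,0,0]},{"delta_pos":[0,0,0.35],"dr":[0,0,0]},{"delta_pos":[0,0,0.35],"dr":[0,0,0]},{"delta_pos":[0,0,0.35],"dr":[0,0,0]},{"delta_pos":[0,0,0.35],"dr":[0,0,0]},{"delta_pos":[0,0,0.2],"dr":[0,0,0]},{"delta_pos":[0,0,0.1],"dr":[0,0,0]},{"delta_pos":[0,0,0],"dr":[0,0,0]},{"delta_pos":[0,0,0],"dr":[0,0,0]}]'
python3 -m handwheel '[{"delta_pos":[0,0,0],"dr":[0,0,0]},{"delta_pos":[0,0,0],"dr":[0,0,0]},{"delta_pos":[0,0,0],"dr":[0,0,0]},{"delta_pos":[0,0,0],"dr":[0,0,0]},{"delta_pos":[0,0,0],"dr":[0,0,0]}]'; python3 m.py
python3 - <<'E'
from h import *
w=save('wrist','w9.png');a=save('scene','a9.png');b=save('side','b9.png')
f=lambda im,x,y,W,H:cv2.resize(im[y:y+H,x:x+W,::-1],(400,300),interpolation=cv2.INTER_CUBIC)
cv2.imwrite('pics/end.png',np.vstack([np.hstack([f(w,0,0,640,480),f(w,200,100,300,225)]),np.hstack([f(b,200,120,200,150),f(a,220,120,200,150)])]))
E
```

```text
t: 23.85
eef_pos: [0.5505, -0.0111, 0.2725]
ee_rot: [3.142, 0.001, -0.1]
force: [0.1, 0.1, -4.0]
width: 0.0381
gripper_force: 57.9
t: 24.35
eef_pos: [0.5508, -0.0111, 0.2729]
ee_rot: [3.142, 0.0, -0.1]
force: [0.1, -0.8, -4.0]
width: 0.0378
gripper_force: 57.9
M [-0.044  0.232  0.015] F [ 0.1 -0.8 -4. ] w 0.0378 yaw -5.7 q6 1.14 24.35
```

View pics/end.png

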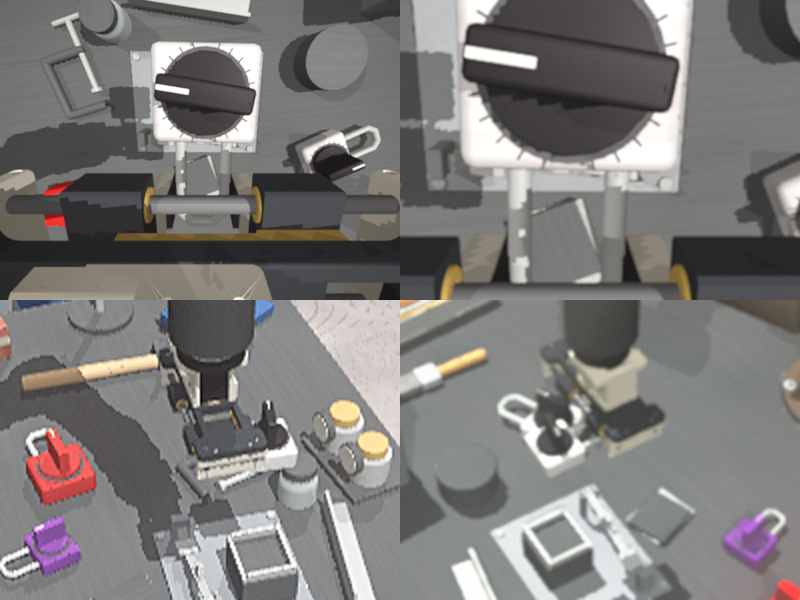

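The lock hangs level from its open shackle about 19 cm above its seat, and the dock at lower left is empty with the lever still down. Everything else is in place, so I hand it in.

```bash
python3 m.py; python3 -c "from station import *;print(job_done())"
```

```text
M [-0.067  0.284  0.024] F [ 0.2 -0.1 -3.1] w 0.0381 yaw -5.7 q6 1.14 24.5
the job is handed in; nothing more can be done
None
```

I handed the job in at 24.5 s: guard lever caught, dial turned to its notch, shackle drawn to its stop, and the lock held steady and open about 19 cm above its seat, with nothing else seen to have moved.

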